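# Load a phone cradle through the flap of a curing box

## Task

A glued phone has to go into the curing box: pick out the cradle whose groove lines up with the box's guide rib, and set it down and let go, seated on the rib in front of the flap. With the pusher, push it through the flap until it is wholly inside and the flap falls shut behind it, then stand the pusher back on its cork rest and finally throw the lever on the roof fully over to start the lamp. Leave the other cradle and the things on the bench where they are.

Things in the scene. Friction and masses are not known exactly. Their poses are not given: they have to be found in the camera images.
- station: Fixed curing box with loading track on one aluminium base 450 x 96 x 12 mm. Origin: at bench level, on the centre line, under the flap. x axis: loading direction, from the track through the flap into the box; y to the left of that, z up. The open track floor lies at z = 12 mm, x = -213 to 0; the box stands from x = 0 to 236, its roof top at z = 92.
- rib (a point): Top of the outer end of the guide rib: a steel strip 10 wide x 6 mm high on the track floor, from station x = -200 to +210 (on into the box), at y = +17, to the left of the centre line.
- doorway (a point): Middle of the sill of the box's doorway, at station x = 0 on the track floor; 80 wide, 60 high up to the flap's hinge. Inside, the clear-walled box is 82 wide and ends at station x = 228.
- flap (a joint): Check flap, a light steel plate 76 wide x 50 mm tall (50 g), hung from a hinge at station x = 2, z = 72 mm, its lower edge about 19.5 mm above the bench (7.5 over the track floor). 0 = hanging shut; grows as it swings into the box, to 1.4 rad. It cannot swing outwards, and falls shut by its own weight when nothing holds it.
- flap_edge (a point): Middle of the flap's lower edge, moves with the flap.
- lever (a joint): Toggle lever on the box roof, pivot at station x = 165, y = 0, z = 114 mm, arm 80 mm long with a 26 mm ball. At 0 it leans 0.5 rad from upright towards the flap end; grows as it swings in the loading direction, to 1.0 rad (fully over: leaning 0.5 rad the other way). Stays where left; about 1 N at the ball moves it.
- lever_tip (a point): Centre of the lever's ball.
- cradle_offset: Grey cradle 130 long (x) x 66 wide (y) x 24 mm high, 0.14-0.28 kg, a black phone 102 x 54 x 8 mm fixed on top. Origin: centre of underside. Groove 20 wide x 9 deep along its whole underside at y = +17, cut through to the top for 13 mm at each end: notches seen from above. Fits the rib with its x along the station's x; its centre line is then on the station's.
- cradle_centre: The other cradle, alike in all but its groove, which runs along the middle (y = 0). Does not fit.
- pusher: Pusher on its rest, 0.15 kg. Origin: underside, below the handle's centre. Handle: upright wooden post 26 x 26 mm, top at z = 75, on a foot 50 (x) x 60 (y) x 8 mm. A rod 12 wide, z = 14 to 26, runs along x to a white blade 50 wide (y), z = 0 to 26, front face at x = +130. Over the track, hold its underside about 8 mm above the floor to clear the rib.
- blade (a point): Centre of the pusher blade's front face.
- rest: Cork pad, fixed, 200 x 85 x 6 mm. Origin: on the bench, where the pusher's origin stands at the start; the pad reaches from x = -50 to +150 mm of it. The pusher belongs on it with its x along the pad's x.
- parts_box: Bystander: white compartment box 130 x 190 x 35 mm. Origin: centre of underside.
- tape: Bystander: tape roll lying flat, 100 mm across, 24 high. Origin: centre of underside.
- jar: Bystander: white jar 60 mm across, 75 high, red lid. Origin: centre of underside.
Mind the look-alikes: they are no part of the job. Leave any purple look-alike of the cradle_offset alone. Of the things that look like the pusher, the smaller one is meant.

How it is judged:
By the outcome, as a careful person would: the job done as asked, in the order asked, and still so for the second after the job is handed in, with the robot touching nothing.
It also fails if it takes over 72 s, if anything falls off the work surface, if the arm or the gripper's body presses on something with over 40 N, if the wrist force passes 120 N, or if a joint passes its speed limit or range.

## Robot

A 7-joint arm with a two-finger parallel gripper is mounted at the origin on the work surface. World frame = base frame: x ahead of the robot, y to its left, z up, the work surface at z = 0. Lengths are in m, angles in degrees, forces in N, time in s.
With the tool pointing down it reaches from about 0.425 to 0.875 m from the base axis. Payload 4.7 kg.
Tool frame: the origin (TCP) lies between the finger pads; the fingertips stand 25 mm ahead of it and the grasp point (between the pads) lies 6 mm ahead of it (env.tip_reach is the distance from the TCP to the fingertips, in m); z points along the fingers, y is the direction in which the jaws open and shut (so a half turn about z gives the same grasp; the last joint's range is limited). The gripper opens to 87 mm and grips with 3 to 60 N. Pads are 19 mm wide; open, the fingers measure 117 mm over their backs; the gripper's body (75 mm by 190 mm) begins 51 mm behind the grasp point.
Start: joints at [-68.291, 18.392, -4.016, 83.108, 1.295, 78.541, -3.26], TCP at [0.232, 0.607, 0.248] pointing down, gripper open.
Joint ranges: [-163.93, 163.93], [-17.29, 119.83], [-79.2, 71.16], [3.27, 140.29], [-89.18, 269.18], [5.43, 117.66], [-154.24, 154.24]. Speed limits (degrees/s): [147.25, 147.25, 180, 180, 180, 180, 180].

## Interface

Orientations are given as [roll, pitch, yaw] about the fixed x, y, z axes, in that order (R = Rz(yaw) Ry(pitch) Rx(roll)).
In Python, from cell import env, viewer, job gives the robot as it stands.
- The arm moves only by the tool move_arm, never from a script. Its argument "steps" is a list of rows, each a list of 7 numbers: the finger opening in cm, from 0 to 8.7, then the shift along the tool's x, y, z in cm, then the turn, a rotation vector about the tool's x, y, z in rad. In form: [[fingers, tx, ty, tz, wx, wy, wz], ...]. A call has 1 to 5 rows; each row shifts and turns the commanded pose from where the row before left it, along the tool's axes as they then stand; what a row does not reach is not made up. A row lasts 1/12 s, in which the tool goes at most 41.7 mm and 7.16 degrees, less where a joint would pass 70% of its speed; a pose out of reach is approached as far as the arm can. A call is refused whole if a number of a shift passes 4.17 or a number of a turn 0.125, either way. A call with a gripper value outside its range is refused whole. The fingers move at their own pace and stop on an object; "force" is the grip in N (left out, the last holds). Time passes only in rows, so rows that do not move let the fingers close. It gives the time, the measured TCP pose, the force and the opening at its end, in the units of the state.
- env.get_obs(): the state, without advancing time (a new reading comes with each control period).
- viewer.read_camera(name): name is "scene" or "top" or "wrist"; returns a dict with "img" (420x560x3 uint8, red, green, blue), "vfov" (degrees; the focal length in pixels is half the picture's height over the tangent of half this angle, whatever the lens; pixels are square), "cx", "cy" (the principal point, pixels), "extrinsics" (4x4, takes a point from world to camera coordinates); the wrist camera has in their place "mount" (4x4, takes a point from camera to tool coordinates, whose origin is the TCP and whose axes are the flange's). Camera axes: x right, y down, z forward; pixel columns grow to the right and rows downward; lengths in m; the calibration is good to about 2 mm. A picture is of the moment at which its call begins: read the wrist's pose just before it. There is no depth.
- job.sign_off(): hands the job in, once; it reports no verdict.
The state is a dict: "time_s": time; "qpos": joint angles; "joint_velocities": joint speeds; "effort": joint torques, N m; "tool_pos": TCP position; "tool_rot": TCP orientation; "force": force on the tool from outside, world axes, zero at the start; "wrist_torque": the same for the moment, N m; "grip_width": finger opening in m.
Only numpy, scipy, OpenCV 4.12 (cv2) and the standard library are available. Lean on these libraries where they do the work, as an engineer would, in place of code of your own. Each camera call takes 0.05 s, during which the arm holds its last target.

## Working session

There is one attempt and no reset: what is moved stays moved. The work goes in short steps, Python scripts to look and compute and a tool call to move; the robot and the scene stay as the last step left them, time stands still between calls to the robot, and variables do not carry over. Pictures are saved under pics/ and viewed, and the job is handed in when it is done.

Besides the shell and the picture viewer there is one more tool, called as name([rows], argument=value, ...), one row to a line, values as JSON. move_arm: Moves the arm, as the interface text tells. Its arguments: {"type":"object","properties":{"steps":{"type":"array"},"force":{"type":"number"}},"required":["steps"]}

```bash
ls; mkdir -p pics
cat > h.py <<'E'
import numpy as np, cv2
from cell import env, viewer, job
def shot(name,fn):
    o=env.get_obs(); c=viewer.read_camera(name)
    cv2.imwrite('pics/'+fn,c['img'][:,:,::-1]); return o,c
E
python3 - <<'E'
from h import *
print(env.get_obs())
for n in ['scene','top','wrist']:
    o,c=shot(n,n+'0.png'); print(n,{k:v for k,v in c.items() if k!='img'})
E
```

```text
pics
{'time_s': 0.0, 'qpos': array([-68.29041764,  18.44002399,  -4.01593982,  83.17306899,
         1.29291297,  78.53858189,  -3.25963315]), 'joint_velocities': array([ 0.01922175,  0.05640771,  0.08721659, -0.01342736, -0.04818262,
        0.0182073 ,  0.00054334]), 'effort': array([-2.73514515e-04, -4.91292286e+01, -4.03990103e-01, -3.12516904e+01,
       -6.39516930e-02,  4.39185882e-02,  2.17985485e-04]), 'tool_pos': array([0.23175535, 0.60676639, 0.24646661]), 'tool_rot': array([-1.79893448e+02,  3.35717869e-03,  1.59100468e+02]), 'force': array([ 0.85325286, -0.02649205, -0.63396399]), 'wrist_torque': array([-0.01773561,  0.02003422,  0.01356084]), 'grip_width': 0.08679761791693365}
scene {'vfov': 55.50970558869739, 'cx': 280.8565040345383, 'cy': 208.93210623115465, 'extrinsics': array([[-0.24372898,  0.96972092, -0.01541201,  0.18574674],
       [ 0.56784357,  0.12980278, -0.81283757, -0.20809733],
       [-0.78622507, -0.20686368, -0.58228648,  1.74480231],
       [ 0.        ,  0.        ,  0.        ,  1.        ]])}
top {'vfov': 57.246769831189596, 'cx': 278.15739103881685, 'cy': 206.74080059172385, 'extrinsics': array([[-0.0237631 , -0.99965359, -0.01131451, -0.03381485],
       [-0.99078017,  0.02505913, -0.13314165,  0.56745182],
       [ 0.13337906,  0.00804633, -0.99103243,  1.09731598],
       [ 0.        ,  0.        ,  0.        ,  1.        ]])}
wrist {'vfov': 62.19557561301771, 'cx': 284.10499656596846, 'cy': 208.28605144130128, 'mount': array([[-1.85413598e-04, -9.61781641e-01, -2.73817531e-01,
         7.52731295e-02],
       [ 9.99999979e-01, -1.54450613e-04, -1.34636485e-04,
         7.33784615e-04],
       [ 8.71996141e-05, -2.73817550e-01,  9.61781650e-01,
        -1.36817135e-01],
       [ 0.00000000e+00,  0.00000000e+00,  0.00000000e+00,
         1.00000000e+00]])}
```

View pics/scene0.png

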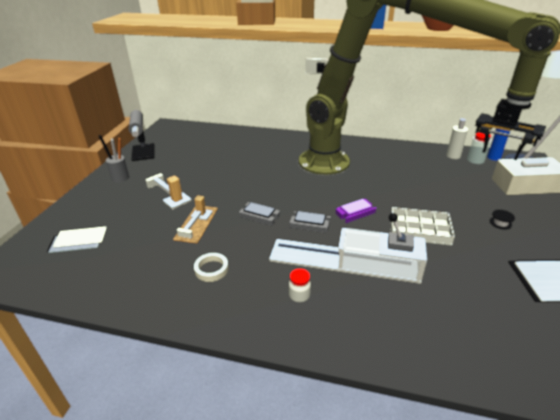

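View pics/top0.png

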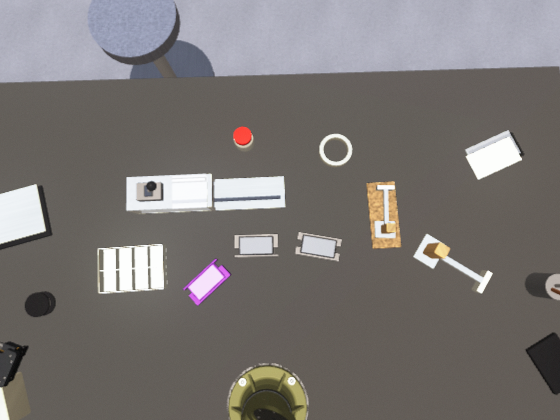

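View pics/wrist0.png

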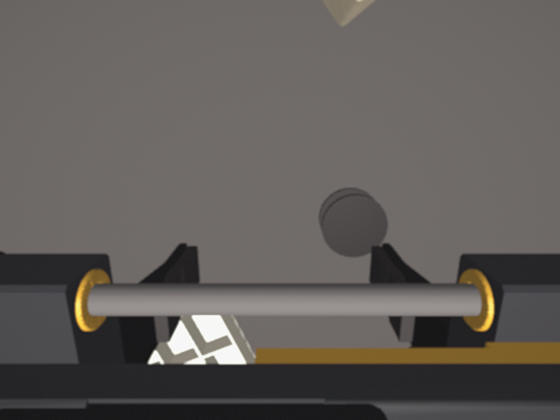

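Run:
```python
from h import *
im=cv2.imread('pics/top0.png')
a=cv2.resize(im[165:275,110:350],None,fx=3.3,fy=3.3,interpolation=cv2.INTER_CUBIC)
cv2.imwrite('pics/z1.png',a)
b=cv2.resize(im[165:300,350:500],None,fx=4,fy=4,interpolation=cv2.INTER_CUBIC)
cv2.imwrite('pics/z2.png',b)
```

```text
(no output)
```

View pics/z1.png

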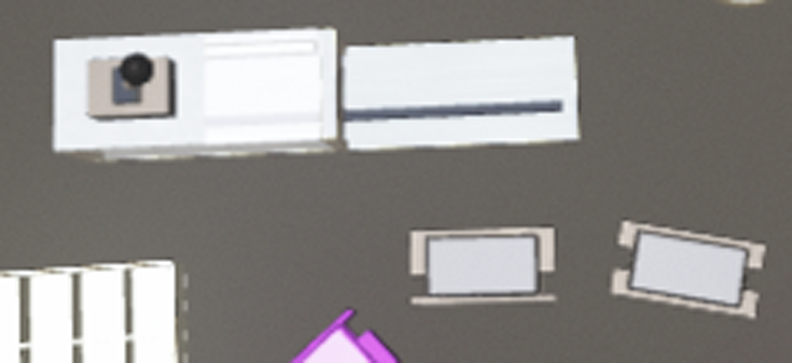

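View pics/z2.png

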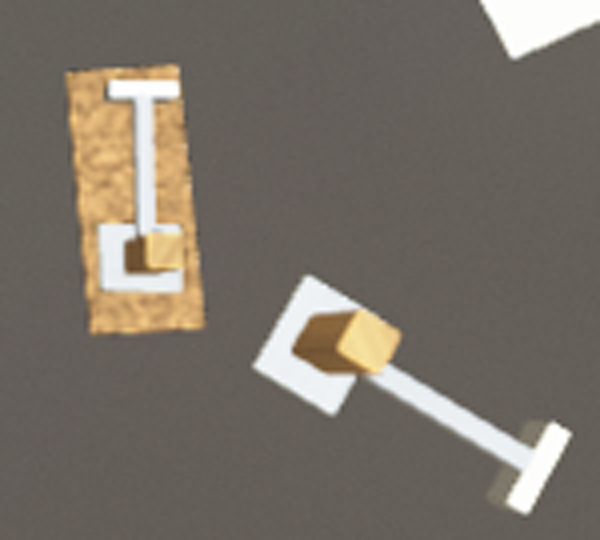

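```bash
cat >> h.py <<'E'
from scipy.spatial.transform import Rotation as Rn
def K(c):
    f=c['img'].shape[0]/2/np.tan(np.radians(c['vfov'])/2); return np.array([[f,0,c['cx']],[0,f,c['cy']],[0,0,1]])
def TW(o):
    T=np.eye(4);T[:3,:3]=Rn.from_euler('xyz',o['tool_rot'],degrees=True).as_matrix();T[:3,3]=o['tool_pos'];return T
def ext(c,o=None):
    return c['extrinsics'] if 'extrinsics' in c else np.linalg.inv(TW(o)@c['mount'])
def ray(c,px,z,o=None):
    E=np.linalg.inv(ext(c,o)); px=np.atleast_2d(np.array(px,float))
    d=(np.linalg.inv(K(c))@np.c_[px,np.ones(len(px))].T)
    d=(E[:3,:3]@d).T; s=(z-E[2,3])/d[:,2]; return E[:3,3]+s[:,None]*d
def proj(c,P,o=None):
    E=ext(c,o); p=E[:3,:3]@np.atleast_2d(P).T+E[:3,3:]; p=K(c)@p; return (p[:2]/p[2]).T
def masks(c): return cv2.cvtColor(c['img'],cv2.COLOR_RGB2HSV)
def rect(m,c,z,o=None,name=''):
    m=m.astype(np.uint8)
    n,l,s,_=cv2.connectedComponentsWithStats(m); 
    if n<2: print(name,'none');return
    i=1+np.argmax(s[1:,4]); ys,xs=np.nonzero(l==i)
    W=ray(c,np.c_[xs,ys],z,o)[:,:2]*1000
    r=cv2.minAreaRect(W.astype(np.float32)); print(name,'px',s[i],'c',np.round(r[0],1),'size',np.round(r[1],1),'ang',round(r[2],2)); return r
E
python3 - <<'E'
from h import *
o,c=shot('top','t1.png')
im=c['img'].astype(int); g=im.mean(2); hsv=masks(c)
def win(m,x0,x1,y0,y1):
    w=np.zeros_like(m);w[y0:y1,x0:x1]=m[y0:y1,x0:x1];return w
br=g>125
rect(win(br,214,292,170,215),c,.012,o,'track')
rect(win(br,120,213,170,215),c,.092,o,'box')
rect(win(br,228,285,228,262),c,.024,o,'crO')
rect(win(br,290,345,228,265),c,.024,o,'crC')
w=(hsv[...,1]<60)&(g>150)
rect(win(w,365,402,182,245),c,.012,o,'pusher')
ck=(hsv[...,1]>80)&(g>60)
rect(win(ck|w,360,405,175,252),c,.006,o,'rest')
rect(win((hsv[...,1]>80)&(g>150),384,400,220,238),c,.081,o,'htop')
print(proj(c,[[0.6,0,0],[0.7,0,0]]))
rib=win((g<110),214,283,185,205); rect(rib,c,.018,o,'rib')
E
```

```text
track px [ 214  176   72   35 2131] c [614.5  39.7] size [ 99.2 214.9] ang 1.09
box px [ 126  173   87   41 3028] c [605.1 260.4] size [110.1 243.8] ang 1.15
crO px [234 234  44  20 748] c [460.7  22. ] size [127.3  55.8] ang 88.63
crC px [295 232  47  30 850] c [ 448.5 -161.5] size [130.4  66.4] ang 78.81
pusher px [374 185  22  53 471] c [ 549.7 -365.6] size [ 62.2 158.4] ang 87.54
rest px [ 366  181   36   68 1900] c [ 539.9 -363.7] size [201.9  87.7] ang 2.17
htop px [386 220  14  18 123] c [ 490.8 -367.6] size [49.2 34.4] ang 1.95
[[262.4456923  197.91101738]
 [261.85373911 165.99080182]]
rib px [214 197  66   5 125] c [596.6  47.3] size [  6.1 196.2] ang 1.25
```

move_arm([
  [8.7,-3.6,-1.1,0,0,0,0],
  [8.7,-3.6,-1.1,0,0,0,0],
  [8.7,-3.6,-1.1,0,0,0,0],
  [8.7,-3.6,-1.1,0,0,0,0],
  [8.7,-3.6,-1.1,0,0,0,0],
])

```text
time_s: 0.62
tool_pos: [0.3816, 0.4903, 0.2475]
tool_rot: [-180.0, 0.0, 159.1]
force: [0.1, 1.0, 0.3]
grip_width: 0.0871
```

move_arm([
  [8.7,-3.6,-1.1,0,0,0,0],
  [8.7,-3.6,-1.1,0,0,0,0],
  [8.7,-3.6,-1.1,0,0,0,0],
  [8.7,-3.6,-1.1,0,0,0,0],
  [8.7,-1,-3.7,0,0,0,0],
])

```text
time_s: 1.03
tool_pos: [0.5005, 0.3596, 0.245]
tool_rot: [-179.9, 0.1, 158.9]
force: [-0.1, -1.2, -1.2]
grip_width: 0.0872
```

move_arm([
  [8.7,-1,-3.7,0,0,0,0],
  [8.7,-1,-3.7,0,0,0,0],
  [8.7,-1,-3.7,0,0,0,0],
  [8.7,-1,-3.7,0,0,0,0],
  [8.7,-1,-3.7,0,0,0,0],
])

```text
time_s: 1.45
tool_pos: [0.4756, 0.1685, 0.2474]
tool_rot: [180.0, -0.0, 159.1]
force: [0.3, 0.1, -0.5]
grip_width: 0.0872
```

move_arm([
  [8.7,-1,-3.7,0,0,0,0],
  [8.7,-1,-3.7,0,0,0,0],
  [8.7,-1,-3.7,0,0,0,0],
  [8.7,-1,-3.7,0,0,0,0],
  [8.7,0,0,0,0,0,0.123],
])

```text
time_s: 1.87
tool_pos: [0.4599, 0.0091, 0.2479]
tool_rot: [-179.9, 0.1, 151.5]
force: [0.3, -0.2, 0.5]
grip_width: 0.087
```

move_arm([
  [8.7,0,0,0,0,0,0.123],
  [8.7,0,0,0,0,0,0.123],
  [8.7,0,0,0,0,0,0.123],
  [8.7,0,0,0,0,0,0.123],
  [8.7,0,0,0,0,0,0.123],
])

```text
time_s: 2.28
tool_pos: [0.4605, 0.0178, 0.2475]
tool_rot: [-180.0, -0.0, 116.5]
force: [0.4, -0.4, 0.3]
grip_width: 0.0869
```

move_arm([
  [8.7,0,0,0,0,0,0.123],
  [8.7,0,0,0,0,0,0.123],
  [8.7,0,0,0,0,0,0.123],
  [8.7,0,0,0,0,0,0.123],
  [8.7,0,0,0,0,0,0],
])

```text
time_s: 2.7
tool_pos: [0.4606, 0.0178, 0.2475]
tool_rot: [180.0, -0.0, 88.4]
force: [0.3, 0.8, -0.2]
grip_width: 0.0871
```

Run:
```python
from h import *
o,c=shot('wrist','w1.png'); print(o['tool_pos'],o['tool_rot'])
import pickle; pickle.dump((o,c),open('w1.pkl','wb'))
```

```text
[0.46061252 0.01779897 0.24748864] [ 1.79999827e+02 -4.97080646e-03  8.84467342e+01]
```

View pics/w1.png

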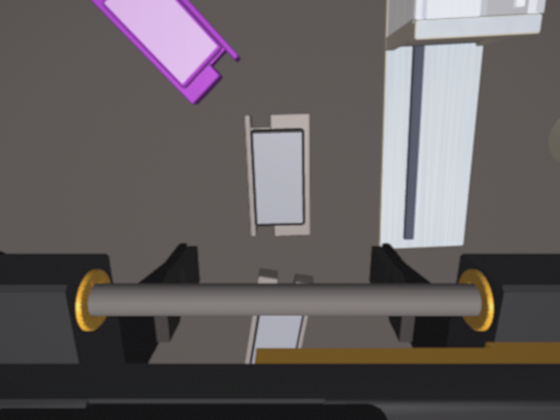

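Run:
```python
from h import *
import pickle; o,c=pickle.load(open('w1.pkl','rb'))
g=c['img'].astype(int).mean(2)
def win(m,x0,x1,y0,y1):
    w=np.zeros_like(m);w[y0:y1,x0:x1]=m[y0:y1,x0:x1];return w
m=win(g>115,243,314,110,240).astype(np.uint8)
for z in(.024,):
    ys,xs=np.nonzero(m); W=ray(c,np.c_[xs,ys],z,o)[:,:2]*1000
    print('cradle',cv2.minAreaRect(W.astype(np.float32)))
rect(win(g>130,380,482,46,250),c,.012,o,'track')
rect(win(g<100,400,425,60,243),c,.018,o,'rib')
# corners
print(ray(c,[[381,247],[465,244]],.012,o)*1000)
```

```text
cradle ((454.40740966796875, 24.688678741455078), (128.92831420898438, 64.8166732788086), 89.56043243408203)
track px [  380    46   102   203 16282] c [613.2  43.7] size [ 96.6 214. ] ang 1.18
rib px [ 404   60   18  178 1545] c [595.4  44.1] size [  9.3 184.4] ang 1.22
[[569.618765   -61.70388191  12.        ]
 [665.55360728 -60.59174553  12.        ]]
```

move_arm([
  [8.7,0.7,-0.6,0,0,0,-0.019],
  [8.7,0,0,4,0,0,0],
  [8.7,0,0,4,0,0,0],
  [8.7,0,0,4,0,0,0],
  [8.7,0,0,4,0,0,0],
], force=20)

```text
time_s: 3.17
tool_pos: [0.4545, 0.0258, 0.0864]
tool_rot: [179.9, -0.1, 90.0]
force: [0.5, 0.0, -0.4]
grip_width: 0.0869
```

move_arm([
  [8.7,0,0,3,0,0,0],
  [8.7,0,0,2,0,0,0],
  [8.7,0,0,0.9,0,0,0],
  [8.7,0,0,0,0,0,0],
  [8.7,0,0,0,0,0,0],
])

```text
time_s: 3.58
tool_pos: [0.455, 0.0254, 0.0289]
tool_rot: [180.0, -0.0, 89.8]
force: [1.0, -0.2, 0.7]
grip_width: 0.0873
```

Run:
```python
from h import *
o,c=shot('wrist','w2.png'); print(o['tool_pos'],o['tool_rot'],o['force'])
o,c=shot('top','t2.png');cv2.imwrite('pics/t2.png',cv2.resize(c['img'][150:300,180:360,::-1],None,fx=4,fy=4))
```

```text
[0.45503263 0.02543226 0.02885985] [ 1.79990869e+02 -1.19604406e-02  8.98435686e+01] [ 1.02948983 -0.24311565  0.67117054]
```

View pics/w2.png

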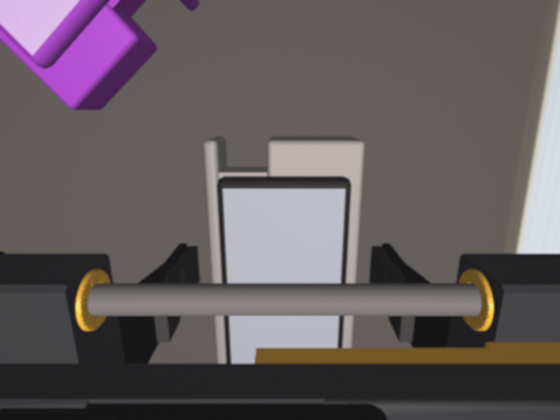

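move_arm([
  [6,0,0,0,0,0,0],
  [6,0,0,0,0,0,0],
  [6,0,0,0,0,0,0],
  [6,0,0,0,0,0,0],
  [6,0,0,0,0,0,0],
], force=25)

```text
time_s: 4.1
tool_pos: [0.455, 0.025, 0.0288]
tool_rot: [180.0, -0.0, 89.7]
force: [-1.0, -0.1, 2.0]
grip_width: 0.0659
```

move_arm([
  [6,0,0,-1,0,0,0],
  [6,0,0,-2,0,0,0],
  [6,0,0,-2.5,0,0,0],
  [6,0,0,-1.5,0,0,0],
  [6,0,0,0,0,0,0],
])

```text
time_s: 4.52
tool_pos: [0.4572, 0.0252, 0.102]
tool_rot: [179.6, -0.1, 89.7]
force: [1.0, 0.2, -2.6]
grip_width: 0.0659
```

Run:
```python
from h import *
o,c=shot('wrist','w3.png'); print(o)
```

```text
{'time_s': 4.5167, 'qpos': array([-24.2133515 ,   1.92435526,  18.12924551, 120.11951885,
        -0.76515719,  57.69478304,  -5.97866296]), 'joint_velocities': array([ 0.04474898,  2.5343187 , -0.16365382,  2.6027731 , -0.80912875,
       -3.40657843,  0.68706365]), 'effort': array([-5.44923695e-02, -2.81882340e+01,  2.66544912e-01, -2.69851524e+01,
        2.45155476e-02,  6.83961287e-01, -7.85171916e-02]), 'tool_pos': array([0.4572112 , 0.02523783, 0.10196992]), 'tool_rot': array([ 1.79648476e+02, -8.76714520e-02,  8.97102310e+01]), 'force': array([ 0.98830514,  0.21819064, -2.5890873 ]), 'wrist_torque': array([-0.08167882, -0.02589028,  0.01349303]), 'grip_width': 0.06585236429326086}
```

View pics/w3.png

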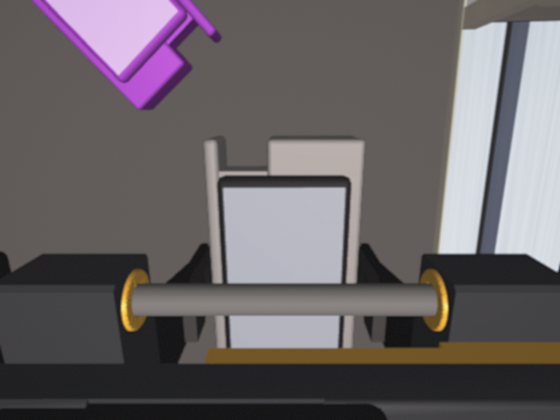

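move_arm([
  [6,0.4,2,0,0,0,0],
  [6,0.4,3.8,0,0,0,0],
  [6,0.4,3.8,0,0,0,-0.013],
  [6,0.3,3.8,0,0,0,-0.013],
  [6,0,2.1,0,0,0,0],
])

```text
time_s: 4.98
tool_pos: [0.6126, 0.0413, 0.0966]
tool_rot: [180.0, 0.0, 91.3]
force: [-0.2, 0.5, -1.8]
grip_width: 0.0659
```

move_arm([
  [6,0,0,0,0,0,0],
  [6,0,0,0,0,0,0],
])

```text
time_s: 5.15
tool_pos: [0.6092, 0.0399, 0.0961]
tool_rot: [-179.8, 0.1, 91.2]
force: [-0.9, -0.7, -2.8]
grip_width: 0.0659
```

Run:
```python
from h import *
o,c=shot('wrist','w4.png'); print(o['tool_pos'],o['tool_rot'],o['force'])
import pickle; pickle.dump((o,c),open('w4.pkl','wb'))
```

```text
[0.60915417 0.03986266 0.09609213] [-1.79770736e+02  7.72912910e-02  9.11908851e+01] [-0.87280081 -0.70307935 -2.82483825]
```

View pics/w4.png

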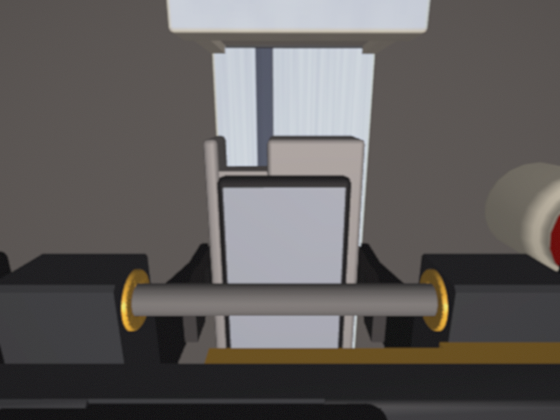

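Run:
```python
from h import *
import pickle; o,c=pickle.load(open('w4.pkl','rb'))
g=c['img'].astype(int).mean(2)
for r in (60,90,120): print(r,[int(v) for v in g[r,205:385:3]])
print('groove',ray(c,[[221,150],[269,150],[206,145],[363,145]],.0915,o)*1000)
for r in (60,90,120):
    d=np.diff(g[r]); 
    l=200+np.argmax(d[200:235]); rr=340+np.argmin(d[340:385]); a=245+np.argmin(d[245:266]); b=262+np.argmax(d[262:285])
    print(l,rr,a,b, ray(c,[[l+.5,r],[rr+.5,r]],.012,o)[:,:2]*1000, ray(c,[[a+.5,r],[b+.5,r]],.018,o)[:,:2]*1000)
```

```text
60 [89, 87, 98, 197, 205, 205, 203, 206, 209, 209, 206, 206, 210, 206, 203, 206, 208, 112, 89, 92, 93, 92, 100, 203, 206, 207, 205, 207, 208, 207, 206, 208, 213, 208, 209, 213, 209, 207, 206, 213, 209, 206, 210, 208, 211, 209, 210, 211, 208, 209, 209, 214, 210, 207, 207, 209, 187, 85, 87, 87]
90 [88, 88, 87, 157, 206, 206, 206, 205, 210, 209, 210, 207, 210, 209, 205, 205, 211, 135, 90, 93, 94, 94, 97, 198, 207, 208, 207, 208, 208, 210, 209, 208, 212, 208, 211, 211, 211, 206, 210, 212, 209, 210, 212, 208, 210, 209, 214, 210, 209, 210, 213, 213, 210, 208, 211, 207, 102, 88, 88, 88]
120 [88, 89, 88, 99, 197, 205, 208, 208, 208, 211, 211, 210, 210, 213, 208, 208, 210, 164, 90, 93, 95, 94, 95, 197, 208, 209, 209, 209, 209, 212, 210, 209, 212, 210, 213, 211, 212, 206, 213, 212, 212, 213, 212, 210, 211, 213, 212, 209, 213, 212, 214, 211, 210, 209, 211, 143, 87, 88, 87, 88]
groove [[582.61072754  99.35796117  91.5       ]
 [601.96771867  99.76775556  91.5       ]
 [576.63864752 101.22611984  91.5       ]
 [639.63290144 102.55526377  91.5       ]]
212 374 255 272 [[564.62534752 142.49754476]
 [659.83385991 144.39921271]] [[590.43959099 142.27008769]
 [600.16678942 142.464376  ]]
213 372 255 272 [[564.62201203 125.75736962]
 [660.17285704 127.70227039]] [[590.40581465 125.99355514]
 [600.35222106 126.19601042]]
215 369 256 272 [[565.23465969 108.25795736]
 [659.91401444 110.22284566]] [[590.96918664 108.97878111]
 [600.5462027  109.1775337 ]]
```

move_arm([
  [6,0,0.4,0,0,0,0],
  [6,0,0,2,0,0,0],
  [6,0,0,1.5,0,0,0],
  [6,0,0,0.5,0,0,0],
  [6,0,0,0,0,0,0],
])

```text
time_s: 5.62
tool_pos: [0.6117, 0.0402, 0.0569]
tool_rot: [-179.8, 0.0, 91.2]
force: [-0.0, 0.3, -2.3]
grip_width: 0.0658
```

Run:
```python
from h import *
o,c=shot('wrist','w5.png'); print(o['tool_pos'],o['tool_rot'],o['force'])
T=o['tool_pos']
print('groove',ray(c,[[221,150],[269,150],[206,145],[363,145]],T[2]-.0288+.024,o)*1000)
g=c['img'].astype(int).mean(2)
for r in (60,90,120):
    d=np.diff(g[r]); a=225+np.argmin(d[225:250]); b=250+np.argmax(d[250:285]); print(a,b,ray(c,[[a+.5,r],[b+.5,r]],.018,o)[:,:2]*1000)
```

```text
[0.61173996 0.04024083 0.05689133] [-1.79775163e+02  7.80341680e-03  9.12014964e+01] [-0.00991745  0.30432626 -2.30272093]
groove [[585.13512128  99.70388696  52.09132576]
 [604.53003526 100.11788252  52.09132576]
 [579.15051132 101.57441445  52.09132576]
 [642.27036509 102.91733812  52.09132576]]
243 264 [[590.66418554 137.80404714]
 [600.49636395 138.00233577]]
244 265 [[590.99305032 124.49339996]
 [601.04566547 124.69990517]]
245 265 [[591.33701044 110.57177628]
 [601.13063403 110.77680368]]
```

View pics/w5.png

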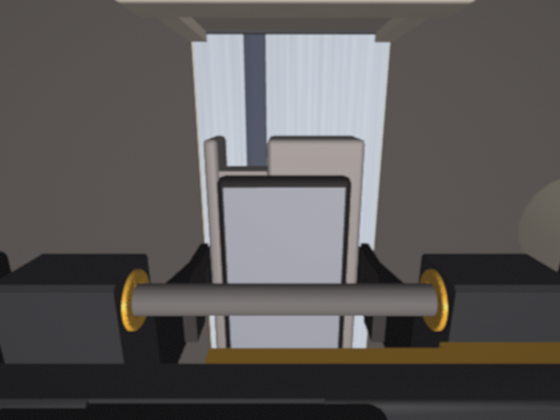

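move_arm([
  [6,0,0.15,0,0,0,0],
  [6,0,0,0.8,0,0,0],
  [6,0,0,0.6,0,0,0],
  [6,0,0,0.2,0,0,0],
  [6,0,0,0,0,0,0],
])

```text
time_s: 6.08
tool_pos: [0.6147, 0.0403, 0.0416]
tool_rot: [-179.9, 0.0, 91.2]
force: [-0.1, -0.2, -4.2]
grip_width: 0.0655
```

Run:
```python
from h import *
o,c=shot('wrist','w6.png'); print(o['tool_pos'],o['tool_rot'],o['force'])
```

```text
[0.6146616  0.04030074 0.04163581] [-1.79901647e+02  9.19490896e-03  9.12029111e+01] [-0.09702418 -0.17759598 -4.23855783]
```

View pics/w6.png

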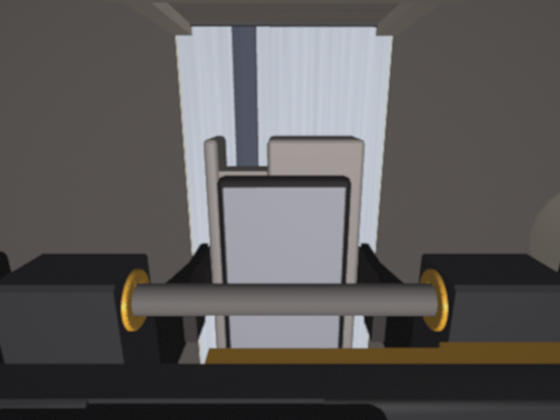

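move_arm([
  [6,0,0,0.1,0,0,0],
  [6,0,0,0,0,0,0],
  [8.7,0,0,0,0,0,0],
  [8.7,0,0,0,0,0,0],
  [8.7,0,0,0,0,0,0],
])

```text
time_s: 6.55
tool_pos: [0.616, 0.0404, 0.0423]
tool_rot: [179.9, -0.0, 91.2]
force: [0.2, -0.3, 0.9]
grip_width: 0.0784
```

move_arm([
  [8.7,0,0,0,0,0,0],
  [8.7,0,0,-1.5,0,0,0],
  [8.7,0,0,-4,0,0,0],
  [8.7,0,0,-4,0,0,0],
  [8.7,0,0,-4,0,0,0],
])

```text
time_s: 6.97
tool_pos: [0.615, 0.0402, 0.178]
tool_rot: [-180.0, 0.0, 91.2]
force: [0.8, 0.2, 0.2]
grip_width: 0.0866
```

move_arm([
  [8.7,0,0,-4,0,0,0],
  [8.7,-3,0,0,0,0,0],
  [8.7,-4,0,0,0,0,0],
  [8.7,0,0,0,0,0,0],
])

```text
time_s: 7.3
tool_pos: [0.6169, -0.0402, 0.2186]
tool_rot: [179.8, 0.4, 90.6]
force: [-0.9, -2.8, 0.6]
grip_width: 0.0866
```

Run:
```python
from h import *
o,c=shot('wrist','w7.png'); print(o['tool_pos'],o['tool_rot'],o['force'],o['grip_width'])
import pickle; pickle.dump((o,c),open('w7.pkl','wb'))
```

```text
[ 0.61689041 -0.04015504  0.21856681] [179.82508153   0.36737226  90.60413742] [-0.86560377 -2.78817387  0.57668027] 0.08662249479886536
```

View pics/w7.png

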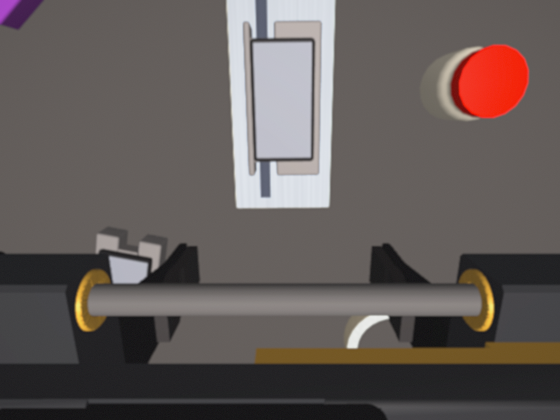

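Run:
```python
from h import *
import pickle; o,c=pickle.load(open('w7.pkl','rb'))
im=c['img'].astype(int);hsv=masks(c)
g=im.mean(2)
def win(m,x0,x1,y0,y1):
    w=np.zeros_like(m);w[y0:y1,x0:x1]=m[y0:y1,x0:x1];return w
# cradle: warm grey r>b
m=win((im[...,0]-im[...,2]>4)&(g>100),243,325,15,180).astype(np.uint8)
m=cv2.morphologyEx(m,cv2.MORPH_OPEN,np.ones((2,2)))
ys,xs=np.nonzero(m);W=ray(c,np.c_[xs,ys],.036,o)[:,:2]*1000
r=cv2.minAreaRect(W.astype(np.float32)); print(r)
rect(win(g>130,225,340,0,215),c,.012,o,'track')
print(ray(c,[[236,207.5],[330,207.5]],.012,o)*1000)
print(ray(c,[[261.5,196],[270,196]],.018,o)*1000)
```

```text
((616.213623046875, 39.453636169433594), (63.67518615722656, 126.92060852050781), 1.2910734415054321)
track px [  226     0   110   209 12879] c [614.3  31.4] size [ 96.8 189.7] ang 0.98
[[568.3773205  -63.21818107  12.        ]
 [664.76769617 -62.27459452  12.        ]]
[[594.98405056 -49.26973532  18.        ]
 [603.46404172 -49.18611433  18.        ]]
```

move_arm([
  [8.7,-3.6,-1.5,-0.4,0,0,0],
  [8.7,-3.6,-1.5,-0.4,0,0,0],
  [8.7,-3.6,-1.5,-0.4,0,0,0],
  [8.7,-3.6,-1.5,-0.4,0,0,0],
  [8.7,-3.6,-1.5,-0.4,0,0,0],
])

```text
time_s: 7.77
tool_pos: [0.545, -0.2119, 0.2368]
tool_rot: [180.0, -0.0, 91.3]
force: [0.8, -0.6, -0.2]
grip_width: 0.0869
```

move_arm([
  [8.7,-3.6,-1.5,-0.4,0,0,-0.01],
  [8.7,-3.6,-1.5,-0.4,0,0,-0.01],
  [8.7,-3.6,-1.5,-0.4,0,0,0],
  [8.7,-3.6,-1.5,0,0,0,0],
  [8.7,0,0,0,0,0,0],
])

```text
time_s: 8.18
tool_pos: [0.485, -0.3661, 0.2494]
tool_rot: [-179.9, 0.3, 91.6]
force: [-0.9, -0.6, 0.7]
grip_width: 0.0871
```

Run:
```python
from h import *
o,c=shot('wrist','w8.png'); print(o['tool_pos'],o['tool_rot'],o['force'],o['grip_width'])
import pickle; pickle.dump((o,c),open('w8.pkl','wb'))
```

```text
[ 0.48503022 -0.36614148  0.24937461] [-179.90381159    0.33956127   91.64585799] [-0.9363336  -0.57630299  0.66788812] 0.08708079088466833
```

View pics/w8.png

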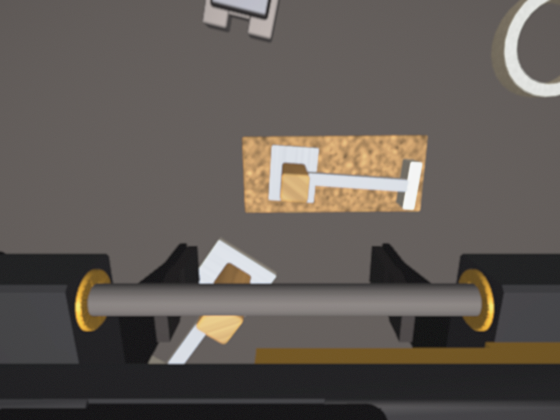

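Run:
```python
from h import *
import pickle; o,c=pickle.load(open('w8.pkl','rb'))
im=c['img'].astype(int);hsv=masks(c);g=im.mean(2)
def win(m,x0,x1,y0,y1):
    w=np.zeros_like(m);w[y0:y1,x0:x1]=m[y0:y1,x0:x1];return w
w=(hsv[...,1]<70)&(g>120)
ck=(hsv[...,1]>70)&(g>50)
rect(win(ck|w,235,435,128,220),c,.006,o,'rest')
rect(win(w,400,428,155,215),c,.032,o,'blade')
rect(win(w,262,330,140,207)|win((hsv[...,1]>70)&(g>50),279,312,165,202),c,.014,o,'foot')
# handle top corners by eye zoom
cv2.imwrite('pics/z8.png',cv2.resize(c['img'][125:225,235:435,::-1],None,fx=4,fy=4,interpolation=cv2.INTER_CUBIC))
T=ray(c,[[220,325]],.11,o); print('big handle',T)
```

```text
rest px [  242   134   186    79 13780] c [ 538.5 -359.9] size [200.4  86.4] ang 2.4
blade px [400 160  23  50 746] c [ 613.8 -363.7] size [52.2 20.4] ang 88.49
foot px [ 268  144   62   59 2834] c [ 501.  -359.5] size [61.9 66.4] ang 87.61
big handle [[ 0.42945937 -0.48279127  0.11      ]]
```

View pics/z8.png

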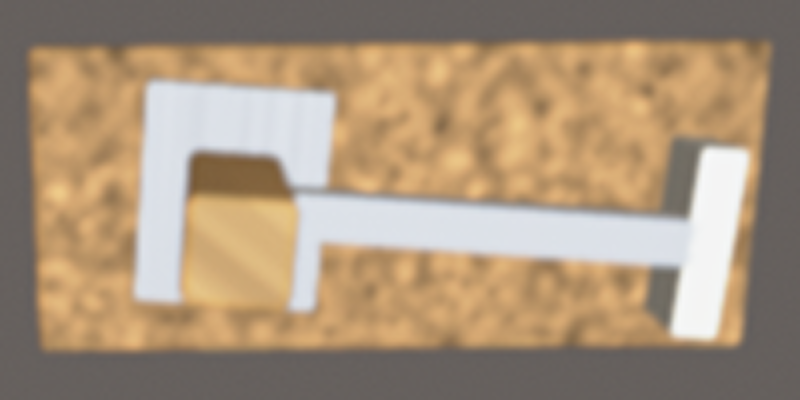

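Run:
```python
from h import *
import pickle; o,c=pickle.load(open('w8.pkl','rb'))
def Z(p): return np.array(p)/4+[235,125]
def s(n,p,z):
    W=ray(c,Z(p),z,o)*1000; print(n,np.round(W[:,:2],1).tolist(),'mean',np.round(W[:,:2].mean(0),1)); return W
f=s('foot',[(148,82),(335,93),(315,310),(135,300)],.014)
h=s('htop',[(188,195),(298,198),(293,308),(182,303)],.081)
r=s('rod',[(322,190),(690,217),(690,265),(318,242)],.032)
b=s('blade',[(703,147),(749,152),(714,340),(670,334)],.032)
p=s('pad',[(30,48),(770,42),(742,347),(42,350)],.006)
a=lambda W,i,j:np.degrees(np.arctan2(*(W[j]-W[i])[[1,0]]))
print('rod yaw',a(r,0,1),a(r,3,2),'foot',a(f,0,1),a(f,3,2),a(f,3,0)-90,a(f,2,1)-90,'pad',a(p,0,1),a(p,3,2),'blade',a(b,2,1)-90,a(b,3,0)-90)
```

```text
foot [[470.7, -329.2], [520.2, -330.6], [518.1, -390.2], [468.2, -388.8]] mean [ 494.3 -359.7]
htop [[482.3, -346.5], [506.7, -346.5], [506.8, -371.7], [481.6, -371.3]] mean [ 494.4 -359. ]
rod [[516.5, -353.4], [611.8, -357.7], [613.4, -370.4], [516.2, -367.1]] mean [ 564.5 -362.1]
blade [[612.8, -339.5], [624.7, -340.5], [622.4, -390.5], [610.5, -389.2]] mean [ 617.6 -364.9]
pad [[438.6, -321.9], [636.5, -314.6], [640.8, -399.8], [441.6, -406.5]] mean [ 539.4 -360.7]
rod yaw -2.5741008187307255 -1.942752795618446 foot -1.6822639912838047 -1.6156745326756279 -2.369918496970797 -2.0857041652796084 pad 2.103710602260567 1.9384351308577372 blade -2.610285987610254 -2.5975385025118953
```

move_arm([
  [8.7,0.7,0.9,0,0,0,0.067],
  [8.7,0,0,4,0,0,0],
  [8.7,0,0,4,0,0,0],
  [8.7,0,0,4,0,0,0],
  [8.7,0,0,0,0,0,0],
])

```text
time_s: 8.65
tool_pos: [0.4959, -0.3441, 0.1203]
tool_rot: [-179.3, -0.4, 88.7]
force: [-1.5, 2.1, -0.6]
grip_width: 0.0872
```

Run:
```python
from h import *
o,c=shot('wrist','w9.png'); print(o['tool_pos'],o['tool_rot'],o['force'],o['grip_width'])
```

```text
[ 0.49587198 -0.34406341  0.12025715] [-179.28430628   -0.4448298    88.66116833] [-1.49889935  2.08519428 -0.59603747] 0.08715480918360138
```

View pics/w9.png

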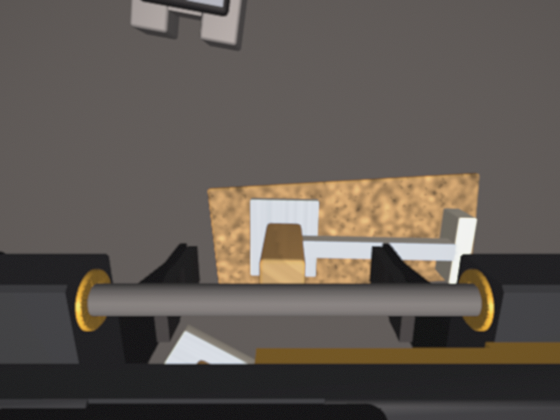

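move_arm([
  [8.7,0,0,0,0,0,0],
  [8.7,0,0,0,0,0,0],
])

```text
time_s: 8.87
tool_pos: [0.5012, -0.3503, 0.1315]
tool_rot: [179.8, 0.1, 88.5]
force: [-0.5, -0.4, -0.4]
grip_width: 0.0871
```

Run:
```python
from h import *
o,c=shot('wrist','w10.png'); print(o['tool_pos'],o['tool_rot'],o['joint_velocities'].round(2))
cv2.imwrite('pics/z10.png',cv2.resize(c['img'][165:285,200:490,::-1],None,fx=2.7,fy=2.7,interpolation=cv2.INTER_CUBIC))
import pickle; pickle.dump((o,c),open('w10.pkl','wb'))
```

```text
[ 0.5011691  -0.35032277  0.13150817] [1.79763216e+02 1.03210499e-01 8.85491784e+01] [ 0.22 -0.79  0.52 -0.42 -0.   -0.31  0.14]
```

View pics/z10.png

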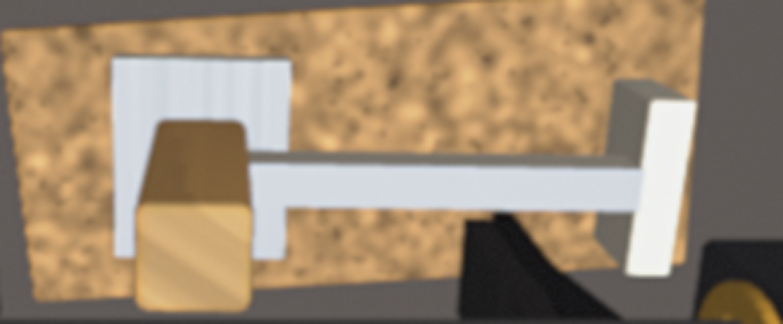

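Run:
```python
from h import *
import pickle; o,c=pickle.load(open('w10.pkl','rb'))
def Z(p): return np.array(p)/2.7+[200,165]
def s(n,p,z):
    W=ray(c,Z(p),z,o)*1000; print(n,np.round(W[:,:2],1).tolist(),'mean',np.round(W[:,:2].mean(0),1)); return W
h=s('htop',[(138,203),(252,205),(250,310),(135,308)],.081)
f=s('foot',[(112,58),(292,60),(286,259),(114,257)],.014)
b=s('blade',[(652,98),(694,102),(668,275),(626,272)],.032)
r=s('rod',[(288,165),(640,168),(640,213),(288,207)],.032)
a=lambda W,i,j:np.degrees(np.arctan2(*(W[j]-W[i])[[1,0]]))
print(a(r,0,1),a(r,3,2),a(f,0,1),a(f,3,2),a(b,2,1)-90)
print(o['tool_pos'])
```

```text
htop [[482.6, -346.5], [506.8, -347.6], [505.9, -372.3], [480.7, -371.1]] mean [ 494.  -359.4]
foot [[470.4, -329.4], [520.1, -331.3], [518.0, -391.1], [467.4, -389.1]] mean [ 494.  -360.2]
blade [[612.5, -339.8], [623.6, -341.2], [621.9, -390.5], [610.3, -389.2]] mean [ 617.1 -365.2]
rod [[517.6, -355.7], [611.2, -359.0], [612.5, -371.9], [517.5, -367.6]] mean [ 564.7 -363.6]
-2.037567008331029 -2.5753298355280916 -2.1514812291105088 -2.2668006823438573 -1.9113350819599901
[ 0.5011691  -0.35032277  0.13150817]
```

move_arm([
  [8.7,-0.9,-0.7,0,0,0,0.012],
  [8.7,0,0,2,0,0,0],
  [8.7,0,0,2,0,0,0],
  [8.7,0,0,1.5,0,0,0],
  [8.7,0,0,0.6,0,0,0],
])

```text
time_s: 9.33
tool_pos: [0.491, -0.359, 0.0669]
tool_rot: [-180.0, -0.0, 87.7]
force: [0.1, -0.1, 0.5]
grip_width: 0.087
```

move_arm([
  [8.7,0,0,0,0,0,0],
  [8.7,0,0,0,0,0,0],
  [8.7,0,0,0,0,0,0],
])

```text
time_s: 9.58
tool_pos: [0.4928, -0.3595, 0.0692]
tool_rot: [179.9, 0.1, 87.8]
force: [0.0, 1.0, 0.4]
grip_width: 0.0867
```

Centred on the handle; close.

move_arm([
  [2,0,0,0,0,0,0],
  [2,0,0,0,0,0,0],
  [2,0,0,0,0,0,0],
  [2,0,0,0,0,0,0],
  [2,0,0,0,0,0,0],
], force=40)

```text
time_s: 10.0
tool_pos: [0.4921, -0.3585, 0.0677]
tool_rot: [180.0, 0.0, 87.8]
force: [0.5, 0.5, 0.6]
grip_width: 0.0617
```

move_arm([
  [2,0,0,0,0,0,0],
  [2,0,0,0,0,0,0],
  [2,0,0,0,0,0,0],
])

```text
time_s: 10.25
tool_pos: [0.492, -0.3585, 0.0675]
tool_rot: [180.0, -0.0, 87.8]
force: [-0.4, 0.2, 0.2]
grip_width: 0.0417
```

Run:
```python
from h import *
o=env.get_obs(); print(o['tool_pos'],o['tool_rot'],o['grip_width'])
```

```text
[ 0.49203911 -0.35849751  0.06749919] [ 1.79999577e+02 -4.65413444e-03  8.78263475e+01] 0.04165506486930055
```

move_arm([
  [2,0,0,0,0,0,0],
  [2,0,0,0,0,0,0],
  [2,0,0,0,0,0,0],
  [2,0,0,0,0,0,0],
  [2,0,0,0,0,0,0],
])

```text
time_s: 10.67
tool_pos: [0.4922, -0.3585, 0.0675]
tool_rot: [180.0, 0.0, 87.8]
force: [0.4, 0.5, -0.9]
grip_width: 0.0258
```

move_arm([
  [2,0,0,-1,0,0,0],
  [2,0,0,-2,0,0,0],
  [2,0,0,-3,0,0,0],
  [2,0,0,-3,0,0,0],
  [2,0,0,0,0,0,0],
])

```text
time_s: 11.08
tool_pos: [0.4945, -0.3611, 0.1645]
tool_rot: [179.5, 0.3, 87.8]
force: [1.3, -0.8, -1.0]
grip_width: 0.0258
```

move_arm([
  [2,0,0,0,0,0,0],
  [2,0,0,0,0,0,0],
])

```text
time_s: 11.25
tool_pos: [0.4916, -0.3582, 0.1573]
tool_rot: [-180.0, -0.0, 87.8]
force: [-0.7, 0.1, -1.5]
grip_width: 0.0258
```

Run:
```python
from h import *
o,c=shot('wrist','w11.png'); print(o['tool_pos'],o['tool_rot'],o['force'],o['grip_width'],o['qpos'].round(1))
```

```text
[ 0.4915715  -0.35816608  0.15732504] [-1.79966109e+02 -4.20356888e-02  8.78245473e+01] [-0.6990557   0.12325762 -1.49021312] 0.025830377879655263 [  6.1  18.5  33.2  96.9 -10.9  67.8  39.9]
```

View pics/w11.png

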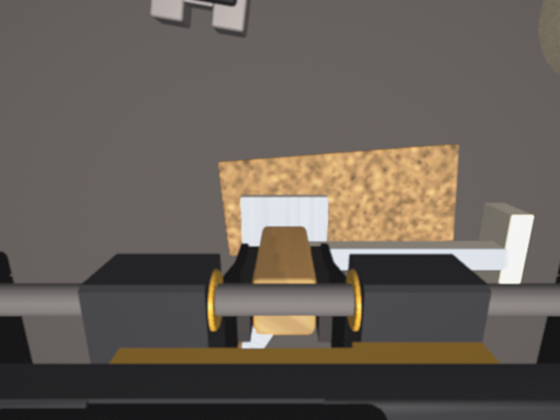

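move_arm([
  [2,1.5,1,0,0,0,0],
  [2,3.2,2.2,0,0,0,0],
  [2,3.2,2.2,0,0,0,0],
  [2,3.2,2.2,0,0,0,0],
  [2,3.2,2.2,0,0,0,0],
])

```text
time_s: 11.72
tool_pos: [0.5951, -0.2175, 0.1558]
tool_rot: [-179.8, -0.1, 87.8]
force: [1.4, -0.5, -0.9]
grip_width: 0.0256
```

move_arm([
  [2,2.5,1.7,0,0,0,0],
  [2,1,0.5,0,0,0,0],
  [2,0,0,0,0,0,-0.06],
  [2,0,0,0,0,0,-0.12],
  [2,0,0,0,0,0,-0.12],
])

```text
time_s: 12.13
tool_pos: [0.6176, -0.185, 0.1556]
tool_rot: [-179.8, -0.0, 105.4]
force: [-1.0, 0.4, -2.5]
grip_width: 0.0255
```

move_arm([
  [2,0,0,0,0,0,-0.12],
  [2,0,0,0,0,0,-0.12],
  [2,0,0,0,0,0,-0.12],
  [2,0,0,0,0,0,-0.12],
  [2,0,0,0,0,0,-0.12],
])

```text
time_s: 12.55
tool_pos: [0.6173, -0.1856, 0.1557]
tool_rot: [-179.9, -0.2, 139.7]
force: [0.5, 0.7, -1.8]
grip_width: 0.0256
```

move_arm([
  [2,0,0,0,0,0,-0.12],
  [2,0,0,0,0,0,-0.12],
  [2,0,0,0,0,0,-0.12],
  [2,0,0,0,0,0,-0.12],
  [2,0,0,0,0,0,-0.12],
])

```text
time_s: 12.97
tool_pos: [0.6173, -0.1857, 0.1557]
tool_rot: [-180.0, -0.2, 174.1]
force: [-1.0, -0.3, -0.8]
grip_width: 0.0257
```

move_arm([
  [2,0,0,0,0,0,-0.08],
  [2,0,0,0,0,0,-0.05],
  [2,0,0,0,0,0,0],
  [2,0,0,0,0,0,0],
  [2,0,0,0,0,0,0],
])

```text
time_s: 13.38
tool_pos: [0.618, -0.1854, 0.1566]
tool_rot: [180.0, -0.1, -178.9]
force: [-0.9, -1.1, -1.5]
grip_width: 0.0256
```

Run:
```python
from h import *
o,c=shot('wrist','w12.png'); print(o['tool_pos'],o['tool_rot'],o['force'],o['qpos'].round(1))
o,c=shot('top','t3.png')
import pickle; pickle.dump((o,c),open('t3.pkl','wb'))
cv2.imwrite('pics/z3.png',cv2.resize(c['img'][130:280,200:400,::-1],None,fx=4,fy=4,interpolation=cv2.INTER_CUBIC))
```

```text
[ 0.61803904 -0.18543282  0.15663669] [ 1.79985386e+02 -9.28868509e-02 -1.78886632e+02] [-0.94820831 -1.12534444 -1.51587407] [  4.2  21.1  12.8  90.8  -4.9  68.8 109. ]
```

View pics/w12.png

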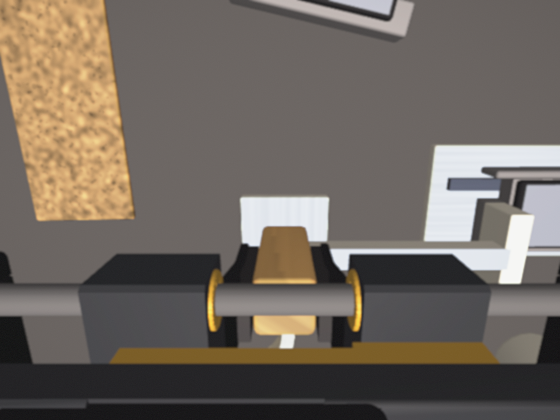

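View pics/z3.png

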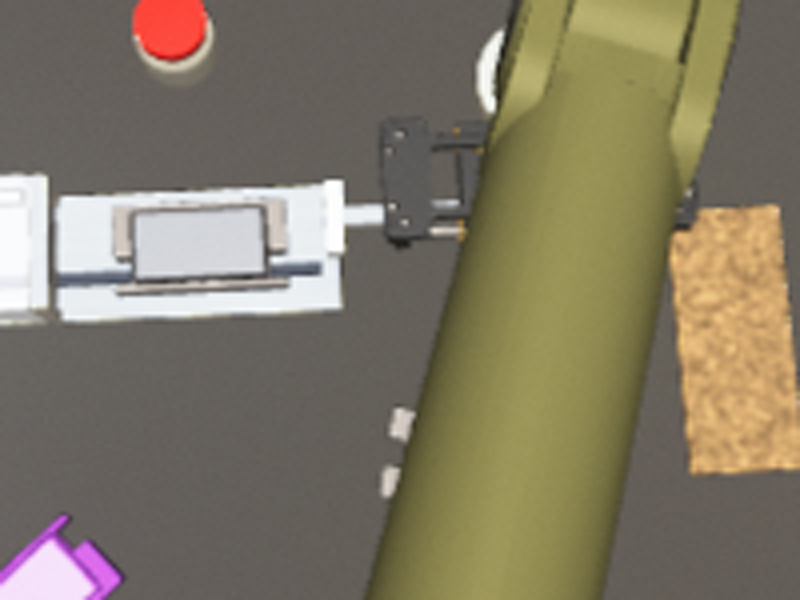

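move_arm([
  [2,0,0,2,0,0,0],
  [2,0,0,2.5,0,0,0],
  [2,0,0,1.8,0,0,0],
  [2,0,0,0.7,0,0,0],
  [2,0,0,0,0,0,0],
])

```text
time_s: 13.9
tool_pos: [0.6172, -0.1847, 0.0853]
tool_rot: [179.9, -0.2, -178.8]
force: [0.5, -0.6, -0.9]
grip_width: 0.0256
```

move_arm([
  [2,0,0,0,0,0,0],
  [2,0,0,0,0,0,0],
  [2,0,0,0,0,0,0],
])

```text
time_s: 14.15
tool_pos: [0.6198, -0.1856, 0.0893]
tool_rot: [-180.0, 0.2, -178.8]
force: [0.3, -0.1, -2.0]
grip_width: 0.0255
```

Run:
```python
from h import *
o,c=shot('wrist','w13.png'); print(o['tool_pos'],o['tool_rot'],o['force'])
o,c=shot('scene','s3.png')
cv2.imwrite('pics/zs3.png',cv2.resize(c['img'][190:310,180:440,::-1],None,fx=3,fy=3,interpolation=cv2.INTER_CUBIC))
```

```text
[ 0.61982244 -0.18556615  0.08931431] [-1.79961525e+02  1.65726241e-01 -1.78792167e+02] [ 0.33225004 -0.14406935 -1.95197009]
```

View pics/w13.png

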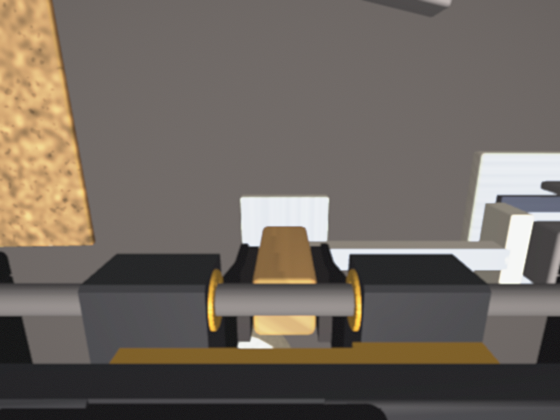

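View pics/zs3.png

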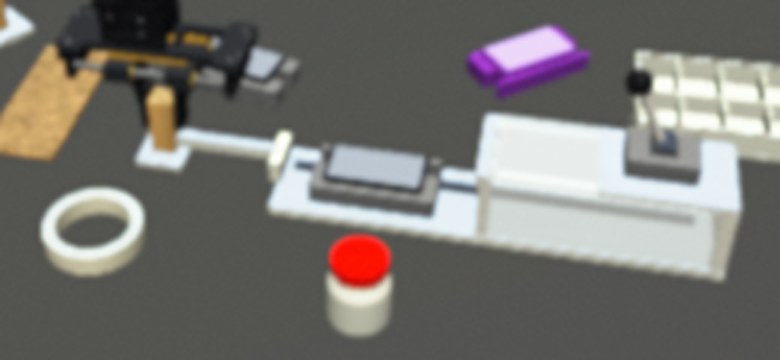

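move_arm([
  [2,0,0,0.6,0,0,0],
  [2,0,0.5,0,0,0,0],
  [2,0,1,0,0,0,0],
  [2,0,1,0,0,0,0],
  [2,0,0.5,0,0,0,0],
])

```text
time_s: 14.67
tool_pos: [0.6183, -0.1525, 0.0815]
tool_rot: [179.9, 0.0, -178.6]
force: [0.1, -1.0, -2.7]
grip_width: 0.0261
```

move_arm([
  [2,0,1,0,0,0,0],
  [2,0,1.5,0,0,0,0],
  [2,0,1.5,0,0,0,0],
  [2,0,1.5,0,0,0,0],
  [2,0,1.5,0,0,0,0],
])

```text
time_s: 15.08
tool_pos: [0.6164, -0.0845, 0.0817]
tool_rot: [-180.0, 0.0, -178.8]
force: [-0.5, -1.1, -1.3]
grip_width: 0.0257
```

Run:
```python
from h import *
o=env.get_obs();print(o['tool_pos'],o['tool_rot'],o['force'])
o,c=shot('scene','s4.png')
cv2.imwrite('pics/zs4.png',cv2.resize(c['img'][190:310,180:440,::-1],None,fx=3,fy=3,interpolation=cv2.INTER_CUBIC))
```

```text
[ 0.61644549 -0.08453399  0.08169959] [-1.79952508e+02  1.19882442e-02 -1.78784527e+02] [-0.45745335 -1.08343076 -1.27283409]
```

View pics/zs4.png

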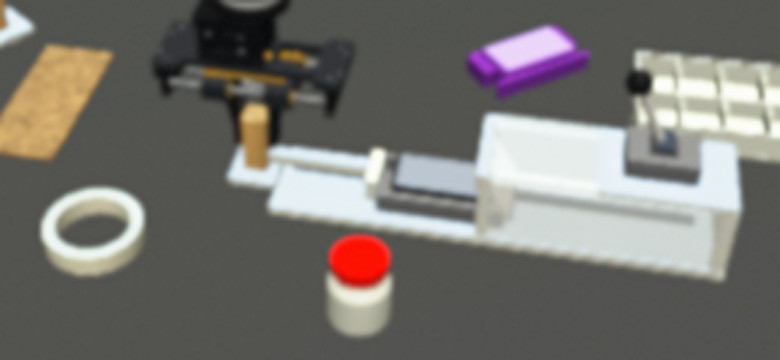

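move_arm([
  [2,0,1.5,-0.1,0,0,0],
  [2,0,1.5,0,0,0,0],
  [2,0,1.5,0,0,0,0],
  [2,0,1.5,0,0,0,0],
  [2,0,1.5,0,0,0,0],
])

```text
time_s: 15.55
tool_pos: [0.6149, -0.0104, 0.0827]
tool_rot: [-179.9, 0.0, -178.8]
force: [0.4, -1.7, -0.5]
grip_width: 0.0257
```

move_arm([
  [2,0,1.5,0,0,0,0],
  [2,0,1.5,0,0,0,0],
  [2,0,1.5,0,0,0,0],
  [2,0,1.5,0,0,0,0],
  [2,0,1,0,0,0,0],
])

```text
time_s: 15.97
tool_pos: [0.6133, 0.0612, 0.0827]
tool_rot: [180.0, -0.0, -178.7]
force: [0.5, -1.6, -1.5]
grip_width: 0.0256
```

Run:
```python
from h import *
o=env.get_obs();print(o['tool_pos'],o['tool_rot'],o['force'])
o,c=shot('scene','s5.png')
cv2.imwrite('pics/zs5.png',cv2.resize(c['img'][190:310,180:440,::-1],None,fx=3,fy=3,interpolation=cv2.INTER_CUBIC))
```

```text
[0.61328221 0.06116926 0.08265062] [ 1.79993876e+02 -1.47490671e-03 -1.78713727e+02] [ 0.53824689 -1.60334597 -1.45391854]
```

View pics/zs5.png

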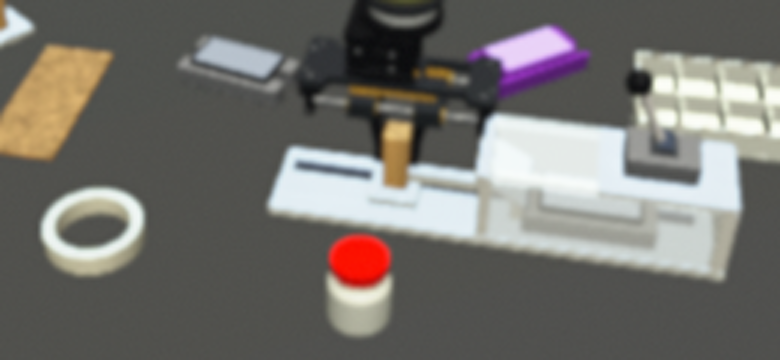

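move_arm([
  [2,0,1,0,0,0,0],
  [2,0,1,0,0,0,0],
  [2,0,0.5,0,0,0,0],
  [2,0,0,0,0,0,0],
  [2,0,0,0,0,0,0],
])

```text
time_s: 16.43
tool_pos: [0.6128, 0.0858, 0.0824]
tool_rot: [179.9, -0.0, -178.7]
force: [0.2, -0.4, -2.7]
grip_width: 0.0257
```

move_arm([
  [2,0,-0.5,0,0,0,0],
  [2,0,-1.5,0,0,0,0],
  [2,0,-2,0,0,0,0],
  [2,0,-2,0,0,0,0],
  [2,0,-2,0,0,0,0],
])

```text
time_s: 16.85
tool_pos: [0.6146, 0.0031, 0.0826]
tool_rot: [-180.0, 0.0, -178.8]
force: [-0.3, 0.2, -1.3]
grip_width: 0.0255
```

move_arm([
  [2,0,-2,0,0,0,0],
  [2,0,-2,0,0,0,0],
  [2,0,-2,0,0,0,0],
  [2,0,-3,0,0,0,0],
  [2,0,-3,0,0,0,0],
])

```text
time_s: 17.27
tool_pos: [0.6171, -0.1163, 0.0827]
tool_rot: [180.0, 0.0, -178.7]
force: [-0.6, -0.4, -1.2]
grip_width: 0.0255
```

Run:
```python
from h import *
o=env.get_obs();print(o['tool_pos'],o['tool_rot'],o['force'])
o,c=shot('scene','s6.png')
cv2.imwrite('pics/zs6.png',cv2.resize(c['img'][190:310,180:440,::-1],None,fx=3,fy=3,interpolation=cv2.INTER_CUBIC))
```

```text
[ 0.61711369 -0.11627456  0.08268164] [ 1.79968816e+02  2.12121467e-02 -1.78736173e+02] [-0.60887097 -0.38185204 -1.19605598]
```

View pics/zs6.png

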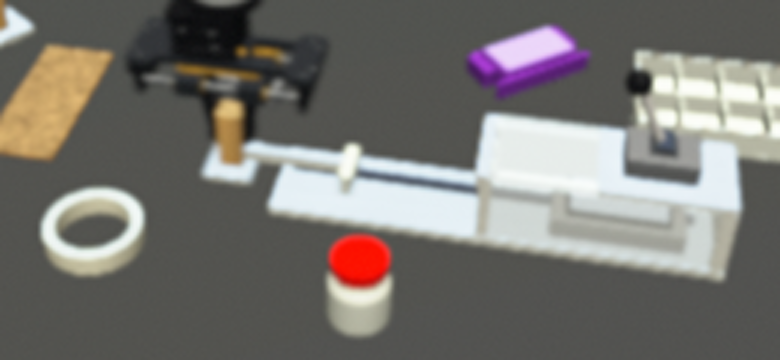

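move_arm([
  [2,0,-2,-1,0,0,0],
  [2,0,-2,-2,0,0,0],
  [2,0,-2,-3,0,0,0],
  [2,0,-1,-2,0,0,0.06],
  [2,0,0,0,0,0,0.12],
])

```text
time_s: 17.73
tool_pos: [0.6205, -0.1916, 0.1685]
tool_rot: [-179.8, 0.5, 170.4]
force: [0.3, -0.9, -0.8]
grip_width: 0.0255
```

move_arm([
  [2,0,0,0,0,0,0.12],
  [2,0,0,0,0,0,0.12],
  [2,0,0,0,0,0,0.12],
  [2,0,0,0,0,0,0.12],
  [2,0,0,0,0,0,0.12],
])

```text
time_s: 18.15
tool_pos: [0.6183, -0.1859, 0.1626]
tool_rot: [180.0, -0.0, 136.1]
force: [-0.7, -0.5, -1.2]
grip_width: 0.0257
```

move_arm([
  [2,0,0,0,0,0,0.12],
  [2,0,0,0,0,0,0.12],
  [2,0,0,0,0,0,0.12],
  [2,0,0,0,0,0,0.12],
  [2,0,0,0,0,0,0.12],
])

```text
time_s: 18.57
tool_pos: [0.6184, -0.1858, 0.1626]
tool_rot: [180.0, -0.0, 101.8]
force: [-0.3, 0.0, -1.2]
grip_width: 0.0256
```

move_arm([
  [2,0,0,0,0,0,0.12],
  [2,0,0,0,0,0,0.06],
  [2,0,0,0,0,0,0],
  [2,0,0,0,0,0,0],
])

```text
time_s: 18.9
tool_pos: [0.6185, -0.1855, 0.1625]
tool_rot: [-180.0, -0.0, 91.9]
force: [0.6, -0.1, -1.1]
grip_width: 0.0258
```

move_arm([
  [2,-2,-1.6,0,0,0,0],
  [2,-3.2,-2.5,0,0,0,0],
  [2,-3.2,-2.5,0,0,0,0],
  [2,-3.2,-2.5,0,0,0,0],
  [2,-3.2,-2.5,0,0,0,0],
])

```text
time_s: 19.32
tool_pos: [0.5061, -0.3383, 0.1628]
tool_rot: [180.0, 0.0, 92.0]
force: [0.6, -0.3, -1.5]
grip_width: 0.0257
```

move_arm([
  [2,-2.2,-1.7,0,0,0,0],
  [2,0,0,2,0,0,0],
  [2,0,0,2,0,0,0],
  [2,0,0,2,0,0,0],
  [2,0,0,0,0,0,0],
])

```text
time_s: 19.73
tool_pos: [0.4886, -0.3579, 0.0986]
tool_rot: [-179.7, -0.2, 91.9]
force: [-1.1, 0.9, -1.7]
grip_width: 0.0262
```

move_arm([
  [2,0,0,0,0,0,0],
  [2,0,0,0,0,0,0],
  [2,0,0,0,0,0,0],
])

```text
time_s: 19.98
tool_pos: [0.4921, -0.3601, 0.1042]
tool_rot: [179.9, 0.1, 91.9]
force: [1.3, -0.0, -2.6]
grip_width: 0.0258
```

Run:
```python
from h import *
o,c=shot('wrist','w14.png');print(o['tool_pos'],o['tool_rot'],o['force'],o['joint_velocities'].round(1))
cv2.imwrite('pics/z14.png',cv2.resize(c['img'][150:330,190:560,::-1],None,fx=2.1,fy=2.1,interpolation=cv2.INTER_CUBIC))
```

```text
[ 0.49213448 -0.36005429  0.10422208] [1.79864495e+02 7.78555930e-02 9.18667557e+01] [ 1.25629688 -0.01060938 -2.63627756] [-0.2 -0.1 -0.   0.1 -0.1 -0.  -0.1]
```

View pics/z14.png

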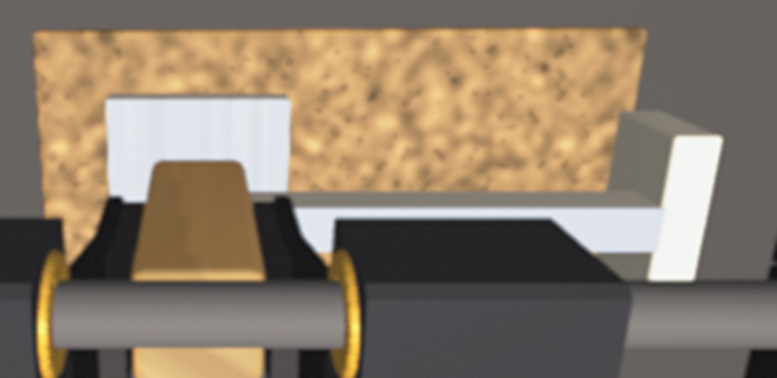

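move_arm([
  [2,0,-0.1,1.5,0,0,0],
  [2,0,0,1,0,0,0],
  [2,0,0,0.5,0,0,0],
  [2,0,0,0,0,0,0],
  [2,0,0,0,0,0,0],
])

```text
time_s: 20.45
tool_pos: [0.4902, -0.3594, 0.0725]
tool_rot: [-180.0, -0.0, 91.8]
force: [-0.1, -0.9, -2.3]
grip_width: 0.0259
```

move_arm([
  [2,0,0,0,0,0,0],
  [2,0,0,0,0,0,0],
])

```text
time_s: 20.62
tool_pos: [0.4906, -0.3597, 0.0732]
tool_rot: [179.9, 0.0, 91.8]
force: [1.1, 0.7, -1.6]
grip_width: 0.0261
```

move_arm([
  [2,0,0,0.4,0,0,0],
  [2,0,0,0.1,0,0,0],
  [2,0,0,0,0,0,0],
  [2,0,0,0,0,0,0],
])

```text
time_s: 20.95
tool_pos: [0.4903, -0.3594, 0.0676]
tool_rot: [180.0, -0.0, 91.8]
force: [0.2, 0.4, -0.9]
grip_width: 0.0258
```

move_arm([
  [5,0,0,0,0,0,0],
  [5,0,0,0,0,0,0],
  [5,0,0,0,0,0,0],
  [5,0,0,0,0,0,0],
  [5,0,0,0,0,0,0],
])

```text
time_s: 21.37
tool_pos: [0.4903, -0.3595, 0.0677]
tool_rot: [180.0, 0.0, 91.8]
force: [0.5, -0.0, -0.8]
grip_width: 0.0476
```

move_arm([
  [5,0,0,-1,0,0,0],
  [5,0,0,-3,0,0,0],
  [5,0,0,-4,0,0,0],
  [5,0,0,-4,0,0,0],
  [5,0,0,-4,0,0,0],
])

```text
time_s: 21.78
tool_pos: [0.4897, -0.3595, 0.23]
tool_rot: [180.0, 0.0, 91.8]
force: [0.1, 0.1, -0.5]
grip_width: 0.0501
```

move_arm([
  [5,0,0,-4,0,0,0],
  [5,0,0,0,0,0,0],
])

```text
time_s: 21.95
tool_pos: [0.4929, -0.3623, 0.2777]
tool_rot: [179.2, 0.4, 91.8]
force: [0.5, -2.1, 0.4]
grip_width: 0.0503
```

Run:
```python
from h import *
o,c=shot('wrist','w15.png');print(o['tool_pos'],o['tool_rot'],o['force'],o['joint_velocities'].round(1))
o,c=shot('scene','s7.png')
cv2.imwrite('pics/zs7.png',cv2.resize(c['img'][190:310,180:440,::-1],None,fx=3,fy=3,interpolation=cv2.INTER_CUBIC))
```

```text
[ 0.49290564 -0.36229444  0.2777386 ] [179.24342497   0.43308999  91.80439283] [ 0.52647665 -2.14507798  0.43695665] [ 0.5  2.6 -0.5  6.  -0.6 -5.3  0.7]
```

View pics/w15.png

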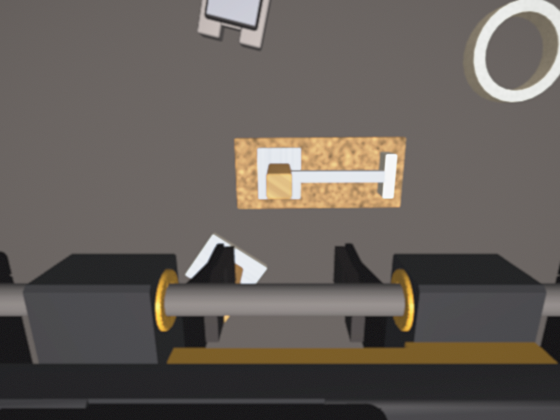

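View pics/zs7.png

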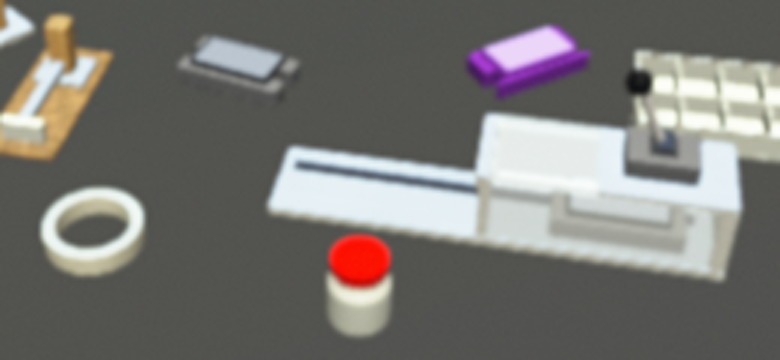

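Run:
```python
from h import *
o,c=shot('top','t4.png'); o,s=shot('scene','s8.png')
cv2.imwrite('pics/z4.png',cv2.resize(c['img'][160:220,115:295,::-1],None,fx=4.4,fy=4.4,interpolation=cv2.INTER_CUBIC))
P=[]
for cc,w in((c,(140,162,178,196)),(s,(382,402,208,228))):
    g=cc['img'].max(2).astype(int); x0,x1,y0,y1=w
    m=(g[y0:y1,x0:x1]<45).astype(np.uint8); n,l,st,ce=cv2.connectedComponentsWithStats(m); i=1+np.argmax(st[1:,4]); p=ce[i]+[x0,y0]; print(st[i],p); P.append(p)
M=[K(cc)@ext(cc)[:3] for cc in(c,s)]
X=cv2.triangulatePoints(M[0],M[1],P[0].reshape(2,1),P[1].reshape(2,1)); X=(X[:3]/X[3]).ravel(); print(X, proj(c,X),proj(s,X))
print(proj(s,[[.6089,.2766,.184],[.6045,.353,.184]]),proj(c,[[.6089,.2766,.184]]))
```

```text
[11  6  5  6 12] [153.5        186.91666667]
[ 7  6  7  7 41] [392.         217.26829268]
[0.60666886 0.27729759 0.18283545] [[152.04470434 187.09509696]] [[390.73156807 217.52574708]]
[[390.51124672 217.62683255]
 [419.28656727 220.44291966]] [[152.17905549 186.15966727]]
```

View pics/z4.png

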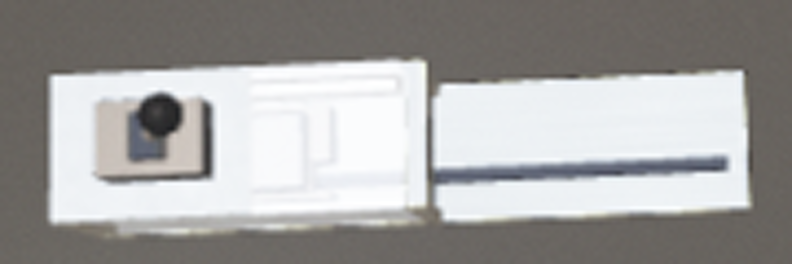

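move_arm([
  [0,2,0.5,0,0,0,0],
  [0,3.9,0.9,0,0,0,0],
  [0,3.9,0.9,0,0,0,0],
  [0,3.9,0.9,0,0,0,0],
  [0,3.9,0.9,0,0,0,0],
])

```text
time_s: 22.57
tool_pos: [0.5246, -0.1801, 0.2656]
tool_rot: [-179.8, -0.0, 91.8]
force: [0.4, 0.5, -0.5]
grip_width: 0.0247
```

move_arm([
  [0,3.9,0.9,0,0,0,0],
  [0,3.9,0.9,0,0,0,0],
  [0,3.9,0.9,0,0,0,0],
  [0,3.9,0.9,0,0,0,0],
  [0,3.9,0.9,0,0,0,0],
])

```text
time_s: 22.98
tool_pos: [0.5632, 0.0162, 0.2657]
tool_rot: [-179.8, 0.0, 91.8]
force: [1.8, 0.1, -0.0]
grip_width: 0.0012
```

move_arm([
  [0,3.9,0.9,0,0,0,0],
  [0,3.9,0.9,0,0,0,0],
  [0,0,0,0,0,0,0],
  [0,0,0,0,0,0,0],
  [0,0,0,0,0,0,0],
])

```text
time_s: 23.4
tool_pos: [0.579, 0.0921, 0.2658]
tool_rot: [-179.8, 0.1, 91.9]
force: [-1.2, -0.1, -0.4]
grip_width: 0.0003
```

Run:
```python
from h import *
o,c=shot('wrist','w16.png');print(o['tool_pos'],o['tool_rot'],o['grip_width'])
```

```text
[0.57900051 0.0921262  0.26577146] [-1.79819515e+02  9.48275478e-02  9.18508996e+01] 0.0003099155123301202
```

View pics/w16.png

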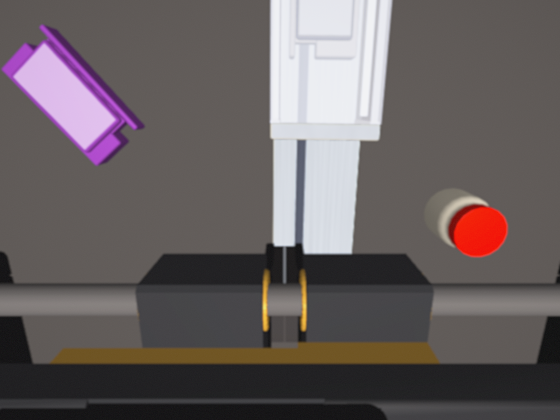

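Run:
```python
from h import *
o,c=shot('wrist','w17.png')
cv2.imwrite('pics/z17.png',cv2.resize(c['img'][0:160,250:410,::-1],None,fx=3.7,fy=3.7,interpolation=cv2.INTER_CUBIC))
print(ray(c,[[335,57.5],[292,56]],.036,o)*1000, ray(c,[[325,123]],.092,o)*1000,ray(c,[[315,138]],.012,o)*1000)
T=[[.609-.001,.152,.0195],[.609-.001,.152,.072],[.6+.01,.190,.0445]]
print(proj(c,T,o))
```

```text
[[624.48210805 216.25844496  36.        ]
 [582.53347858 216.3666959   36.        ]] [[612.35087287 155.99842289  92.        ]] [[611.28021832 136.71155708  12.        ]]
[[313.29319926 123.97156976]
 [317.67168351 126.41881107]
 [319.41618202  84.97618454]]
```

View pics/z17.png

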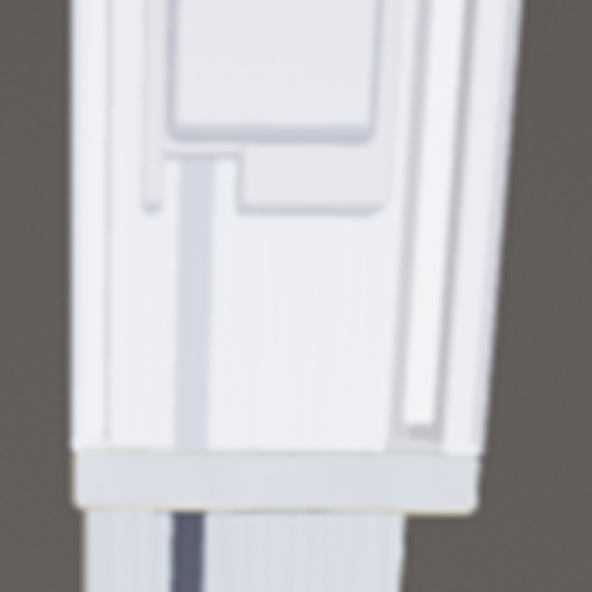

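move_arm([
  [0,3.3,0.8,0,0,0,0],
  [0,3.3,0.8,0,0,0,0],
  [0,3.3,0.8,0,0,0,0],
  [0,3.3,0.8,0,0,0,0],
  [0,0,0,0,0,0,0],
])

```text
time_s: 23.92
tool_pos: [0.6066, 0.2333, 0.2665]
tool_rot: [-179.9, -0.3, 92.3]
force: [-1.2, 1.5, -0.8]
grip_width: 0.0003
```

move_arm([
  [0,0,0,2,0,0,0],
  [0,0,0,3,0,0,0],
  [0,0,0,2,0,0,0],
  [0,0,0,0,0,0,0],
  [0,0,0,0,0,0,0],
])

```text
time_s: 24.33
tool_pos: [0.6071, 0.2237, 0.1967]
tool_rot: [-179.9, 0.1, 91.7]
force: [-0.4, -0.7, 0.5]
grip_width: 0.0002
```

Run:
```python
from h import *
o,c=shot('wrist','w18.png');print(o['tool_pos'],o['tool_rot'],o['force'])
o,c=shot('scene','s9.png')
cv2.imwrite('pics/zs9.png',cv2.resize(c['img'][150:290,300:470,::-1],None,fx=4,fy=4,interpolation=cv2.INTER_CUBIC))
```

```text
[0.6071363  0.22371557 0.19669923] [-1.79868438e+02  7.79850893e-02  9.17053162e+01] [-0.3575683  -0.68131721  0.54634303]
```

View pics/w18.png

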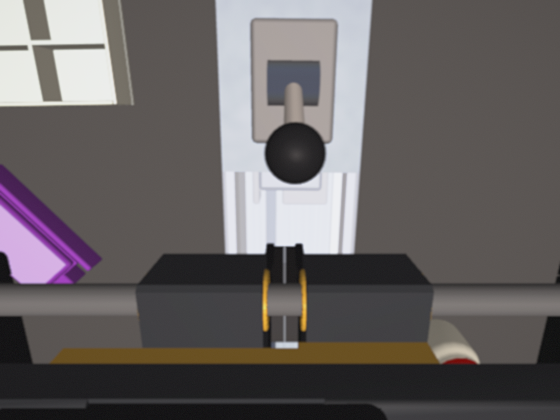

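View pics/zs9.png

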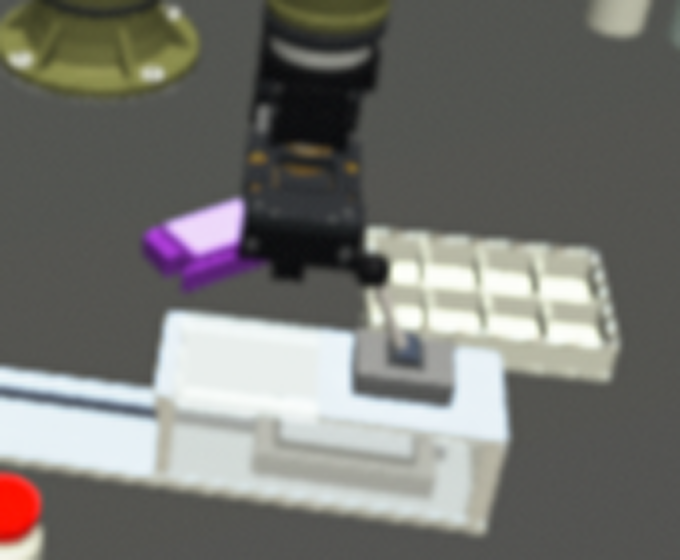

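move_arm([
  [0,2,0.2,0,0,0,0],
  [0,1,0,0,0,0,0],
  [0,1,0,0,0,0,0],
  [0,1.2,0,0,0,0,0],
  [0,1.2,0,0,0,0,0],
])

```text
time_s: 24.85
tool_pos: [0.6081, 0.2901, 0.1986]
tool_rot: [179.9, -0.0, 91.8]
force: [1.1, -1.5, 2.1]
grip_width: 0.0007
```

move_arm([
  [0,1.2,0,0,0,0,0],
  [0,1.2,0,0,0,0,0],
  [0,1,0,0,0,0,0],
  [0,0.5,0,0,0,0,0],
  [0,0,0,0,0,0,0],
])

```text
time_s: 25.27
tool_pos: [0.6056, 0.3282, 0.1968]
tool_rot: [-179.9, 0.2, 91.9]
force: [-1.1, -2.2, 0.1]
grip_width: 0.0006
```

Run:
```python
from h import *
o,c=shot('wrist','w19.png');print(o['tool_pos'],o['tool_rot'],o['force'])
```

```text
[0.60556034 0.32819862 0.1968357 ] [-179.86844633    0.18619906   91.8639911 ] [-1.07137755 -2.16631965  0.08373403]
```

View pics/w19.png

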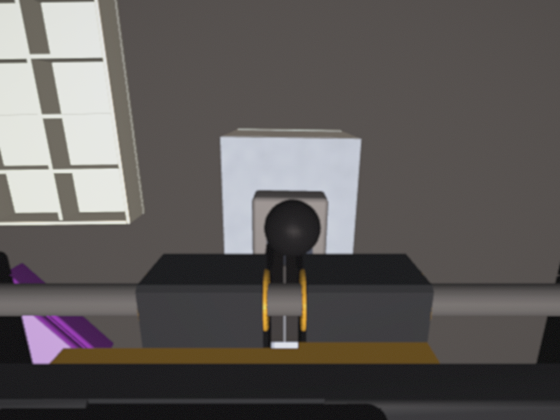

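Keep going in small steps until the force shows the stop.

move_arm([
  [0,0.3,0,0,0,0,0],
  [0,0.3,0,0,0,0,0],
  [0,0,0,0,0,0,0],
])

```text
time_s: 25.57
tool_pos: [0.6058, 0.329, 0.1968]
tool_rot: [-179.8, 0.5, 91.6]
force: [-4.1, -10.9, 2.1]
grip_width: 0.0005
```

move_arm([
  [0,0.3,0,0,0,0,0],
  [0,0,0,0,0,0,0],
])

```text
time_s: 25.73
tool_pos: [0.6058, 0.3293, 0.1968]
tool_rot: [-179.7, 0.7, 91.5]
force: [-5.3, -16.1, 4.7]
grip_width: 0.0005
```

move_arm([
  [0,-1.5,0,0,0,0,0],
  [0,-3,0,0,0,0,0],
  [0,-3,0,-2,0,0,0],
  [0,-3,0,-3,0,0,0],
  [0,-3,0,-3,0,0,0],
])

```text
time_s: 26.15
tool_pos: [0.6096, 0.2033, 0.2765]
tool_rot: [-179.9, -0.1, 91.9]
force: [0.9, 0.1, 1.2]
grip_width: 0.0008
```

move_arm([
  [0,-4,0,0,0,0,0],
  [0,-4,0,0,0,0,0],
  [0,0,0,0,0,0,0],
  [0,0,0,0,0,0,0],
  [0,0,0,0,0,0,0],
])

```text
time_s: 26.57
tool_pos: [0.6128, 0.1249, 0.2767]
tool_rot: [180.0, -0.1, 91.8]
force: [0.2, 0.6, 0.2]
grip_width: 0.0009
```

Run:
```python
from h import *
o,c=shot('wrist','w20.png');print(o['tool_pos'],o['tool_rot'],o['force'])
o,t=shot('top','t9.png');o,s=shot('scene','s10.png')
print(proj(s,[.6045,.353,.184]))
cv2.imwrite('pics/zs10.png',cv2.resize(s['img'][150:310,180:450,::-1],None,fx=2.9,fy=2.9,interpolation=cv2.INTER_CUBIC))
```

```text
[0.61277977 0.12492521 0.27666715] [ 1.79959805e+02 -1.32005891e-01  9.18459142e+01] [0.19659604 0.57462643 0.19682536]
[[419.28656727 220.44291966]]
```

View pics/w20.png

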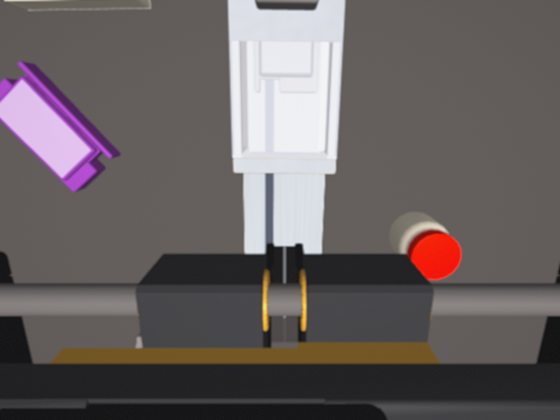

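View pics/zs10.png

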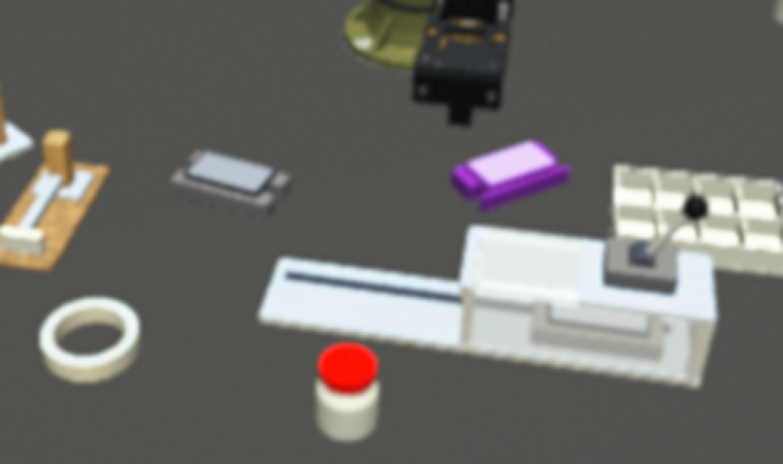

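View pics/t9.png

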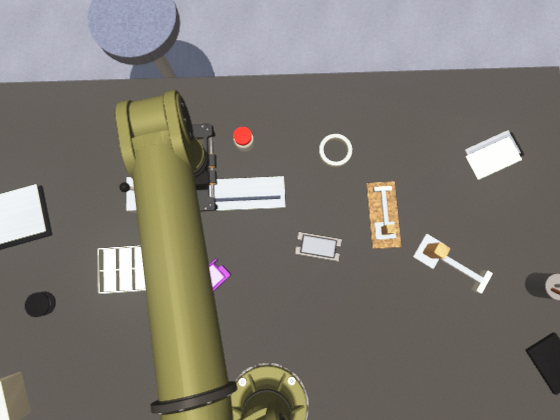

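```bash
python3 -c "
from cell import job
print(job.sign_off())"
```

```text
the job is handed in; nothing more can be done
None
```

The job is done and handed in at about 26.6 s of robot time. The sign-off gives no verdict.

- **Cradle:** I chose the grey cradle with the off-centre groove and set it down seated on the rib. I then pushed it in with the smaller pusher until its tail was about 66 mm past the doorway.
- **Flap:** the view through the clear roof shows bare floor between the cradle's tail and the doorway, so I take the flap to be shut. I never saw the flap plate itself.
- **Pusher:** it stands on its cork pad and is lined up with it. At the start it sat turned about 4 degrees on the pad.
- **Lever:** I pushed it against its stop, where the force rose to about 16 N. Afterwards the ball showed within about 1 px of its calculated fully-over position.
- **Bystanders:** the other cradle, parts box, tape and jar are where they were in the last pictures. So are the purple cradle, which the arm partly hid from above, and the larger pusher. The arm is clear of everything.

No check failed. The only mismatches were a few millimetres between the camera views and some arm swing after quick moves; I corrected both before each grasp and placing.

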